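# Start a winged lens ring on its thread, then index the crosshair

### The job

The winged ring only lies loose on top of the lamp port's threads: without lifting it off or forcing it, turn it backward (anticlockwise seen from above) until it drops a step, then forward (clockwise) until it is fully home on the shoulder. Then index the turret one click so that the insert with the crosshair stands centred over the port and rests in its detent, and last press the lamp button right down and let it go. Leave everything else on the bench and deck where it is.

Things in the scene. Friction and masses are not known exactly. Their poses are not given: they have to be found in the camera images.
- lamp_base: white low box, 250 x 310 mm, deck 55 mm above the bench, fixed; its place and yaw vary. Origin: on the vertical axis of the lamp port, at bench height; x points from the port to the turret's hub (hub axis at x = 120 mm, y = 0), y left, z up. The deck covers x -75 to 175, y -155 to 155 mm. The two black knobs on its front (14 mm proud) are decoration.
- port (a point): centre of the port, on top of the round shoulder (74 mm across) on which the ring must end, 60 mm above the bench. A spigot with a quick three-start thread (52 mm across, top 74 mm above the bench) stands on it, inside the ring. The ring starts loose on the flat thread tops, 12.5 mm above the shoulder; turned forward from there it soon binds on a stop, and must not be forced.
- ring: loose dark steel ring, 62 mm outside, 54 mm inside, 24 mm high, 120 to 200 g, with two wings along its +y and -y: each 10 mm thick, reaching from 30 to 56 mm from the axis and from 8 to 24 mm above the ring's underside. Origin: on its axis, at its underside; z up. It starts at yaw 0.07 to 0.87 rad in the lamp base's frame.
- wing_tip (a point): middle of the outer end face of the ring's +y wing, 56 mm from the axis, 16 mm above the ring's underside. Ring's yaw in the lamp base's frame: turned backward (anticlockwise) it drops 7.5 mm by itself at about 1.35 rad, at first perhaps tilted, level by 1.5 (back stop at 1.6); then turned forward it sinks 5 mm more and stops on the shoulder at about 0 (wings left and right). Turning takes under 3 N at the wings; over 15 N forces it past a stop.
- turret (a joint): angle of the turret on the lamp base, positive anticlockwise from above. Starts at 0 with its open gap over the port; sprung detents at -1.2, 0 and 1.2 rad; +1.2 brings the left arm's insert over the port, -1.2 the right arm's. Arms: undersides 88.5 mm, tops 96.5 mm, pocket rims 100.5 mm, hub nut 113 mm above the bench. They just pass over the ring when it is home.
- post_left (a point): centre of the top of the steel post on the arm that starts on the left (+y): 12 mm across, from 96.5 to 136.5 mm above the bench, 72 mm from the hub axis; moves with the turret. Push it sideways to turn the turret (up to about 5 N; past half way the detent draws it in, and if pushed a little too far it springs back; end stops at 1.6 rad).
- post_right (a point): the same on the arm that starts on the right (-y).
- cross_insert: black ring-shaped insert, 40 mm across, 9 mm high, with a cross of two 5 mm bars in its opening; lies loose in the pocket (about 1 mm of play) at the end of one of the two turret arms, 120 mm from the hub axis; which arm varies. Origin: centre of its underside, 91.5 mm above the bench.
- plain_insert: the same insert with plain clear glass in place of the cross, in the other arm's pocket. Origin likewise.
- lamp_button_top (a point): centre of the top of the grey push button (28 mm across, 6 mm travel, 4 N to go fully down, springs back) on the deck's front left corner.
- lamp_button (a joint): travel of the button, 0 up, 0.006 m fully down.
- chip_tray: bystander: small white divided tray, 45 x 45 x 10 mm, on the lamp base's deck; origin at the centre of its underside
- tweezers: bystander: steel tweezers, 100 mm, lying on the deck; origin at the centre of its underside
- vacuum_pen: bystander: white vacuum pen lying on the bench, 170 x 16 mm; origin at the centre of its underside
- objective: bystander: spare black lens standing upright, 34 mm across, 58 mm high; origin at the centre of its underside
- tumbler: bystander: steel flask with a blue cap, 68 mm across, 200 mm high; origin at the centre of its underside
- mouse: bystander: white round mouse, 62 mm across; origin at the centre of its underside
- screwdriver: bystander: screwdriver, 170 mm, lying on the bench; origin at the centre of its underside
- dish: bystander: low glass dish, 84 mm across; origin at the centre of its underside

How it is judged:
By the outcome, as a careful person would: the job done as asked, in the order asked, and still so for the second after the job is handed in, with the robot touching nothing.
It also fails if it takes over 64 s, if anything falls off the work surface, if the arm or the gripper's body presses on something with over 40 N, if the wrist force passes 120 N, or if a joint passes its speed limit or range.

### The arm

A 7-joint arm with a two-finger parallel gripper is mounted at the origin on the work surface. World frame = base frame: x ahead of the robot, y to its left, z up, the work surface at z = 0. Lengths are in m, angles in rad, forces in N, time in s.
With the tool pointing down it reaches from about 0.425 to 0.875 m from the base axis. Payload 4.7 kg.
Tool frame: the origin (TCP) lies on the centre line of the jaws, within the pads' length; the fingertips stand bot.tip_reach ahead of it and the grasp point (between the pads) lies 8 mm behind it (bot.tip_reach is the distance from the TCP to the fingertips, in m); z points along the fingers, y is the line along which they close (so a half turn about z gives the same grasp; the last joint's range is limited). The gripper opens to 85 mm and grips with 20 to 120 N. Pads are 22 mm wide; open, the fingers measure 114 mm over their backs; the gripper's body (76 mm by 85 mm) begins 54 mm behind the grasp point. The pads swing forward as they close: fully open they stand 13 mm farther back than shut.
Start: joints at [0.014, 0.321, -0.07, 1.45, 0.023, 1.371, -0.057], TCP at [0.65, -0, 0.242] pointing down, gripper open.
Joint ranges: [-2.86, 2.86], [-0.3, 2.09], [-1.38, 1.24], [0.06, 2.45], [-1.56, 4.7], [0.09, 2.05], [-2.69, 2.69]. Speed limits (rad/s): [2.57, 2.57, 3.14, 3.14, 3.14, 3.14, 3.14].

### API

Orientations are given as a rotation vector (axis times angle).
In Python, from cell import bot gives the robot as it stands. The module is installed in compiled form; this text tells all that it offers.
- The arm moves only by the shell command python3 -m jog 'ROWS' [FORCE]. ROWS is JSON, a list that holds one entry, the list of rows, each a list of 7 numbers: the shift along the tool's x, y, z in m, then the turn, a rotation vector about the tool's x, y, z in degrees, then the finger opening in m, from 0 to 0.0854. A call has 1 to 10 rows; each row is the pose to reach, as a shift and turn from the pose commanded when the call began, along the tool's axes at that moment; what a row does not reach only later rows make up. A row lasts 1/10 s, in which the tool goes at most 50 mm and 8.59 degrees, less where a joint would pass 70% of its speed; a pose out of reach is approached as far as the arm can. A call with a gripper value outside its range is refused whole. The fingers move at their own pace and stop on an object; FORCE is the grip in N (left out, the last holds). Time passes only in rows, so rows that repeat a pose let the fingers close. It gives the time, the measured TCP pose, the force, the opening and the grip force at its end, in the units of the state.
- bot.get_state(): the state, without advancing time (a new reading comes with each control period).
- bot.get_image(name): name is "scene" or "side" or "wrist"; returns (picture, depth): 480x640x3 uint8, red, green, blue; 480x640 float32, m along the optical axis (not along the pixel's ray), 0 where there is no reading.
- bot.camera_model(name): a dict with "mtx" (3x3 intrinsics, pixels), "rvec" (rotation vector, rad) and "tvec" (3), from world to camera coordinates, as OpenCV has them; the wrist camera has in their place "tool_from_camera" (4x4, takes a point from camera to tool coordinates, whose origin is the TCP and whose axes are the flange's). Camera axes: x right, y down, z forward; pixel columns grow to the right and rows downward; lengths in m; the calibration is good to about 2 mm. A picture is of the moment at which its call begins: read the wrist's pose just before it. camera_model takes no time and is no camera call.
- bot.close_job(): hands the job in; it is judged then, once.
The state is a dict: "clock": time; "joint_positions": joint angles; "dq": joint speeds; "tau": joint torques, N m; "eef_pos": TCP position; "eef_rot": TCP orientation; "ft_force": force on the tool from outside, world axes, zero at the start; "ft_torque": the same for the moment, N m; "opening": opening from 0.0 (shut) to 1.0 (fully open); "finger_force": force on a finger pad.
Only numpy, scipy, OpenCV 4.12 (cv2) and the standard library are available. Lean on these libraries where they do the work, as an engineer would, in place of code of your own. Each camera call takes 0.05 s, during which the arm holds its last target. There are 200 camera calls.

## Working session

There is one attempt and no reset: what is moved stays moved. The work goes in short steps, Python scripts to look and compute and a shell command to move; the robot and the scene stay as the last step left them, time stands still between calls to the robot, and variables do not carry over. Pictures are saved under pics/ and viewed, at most 10 in all, crops included, and the job is handed in when it is done.

```bash
mkdir -p pics
cat > h.py <<'E'
import numpy as np,cv2
from cell import bot
from scipy.spatial.transform import Rotation as R
def grab(n,tag):
    s=bot.get_state(); im,d=bot.get_image(n); cv2.imwrite(f'pics/{tag}.png',im[:,:,::-1]); np.savez(f'pics/{tag}.npz',im=im,d=d,p=s['eef_pos'],r=s['eef_rot'])
    return im,d
def cw(n,tag):
    m=bot.camera_model(n)
    K=np.array(m['mtx'])
    if n=='wrist':
        z=np.load(f'pics/{tag}.npz'); T=np.eye(4);T[:3,:3]=R.from_rotvec(z['r']).as_matrix();T[:3,3]=z['p']
        return K,T@np.array(m['tool_from_camera'])
    T=np.eye(4);T[:3,:3]=R.from_rotvec(np.ravel(m['rvec'])).as_matrix();T[:3,3]=np.ravel(m['tvec'])
    return K,np.linalg.inv(T)
def px(n,tag,u,v,z=None):
    K,T=cw(n,tag); ray=np.linalg.inv(K)@[u,v,1]
    if z is None:
        d=np.load(f'pics/{tag}.npz')['d'][int(round(v)),int(round(u))]; return T[:3,:3]@(ray*d)+T[:3,3]
    w=T[:3,:3]@ray; return T[:3,3]+w*(z-T[2,3])/w[2]
def proj(n,tag,P):
    K,T=cw(n,tag);P=np.atleast_2d(P); c=(P-T[:3,3])@T[:3,:3]; q=c@K.T; return q[:,:2]/q[:,2:]
E
python3 - <<'E'
from h import *
for n in('scene','wrist'): grab(n,n+'0')
s=bot.get_state();print(s,bot.tip_reach)
for n in('scene','side','wrist'):print(bot.camera_model(n))
E
```

```text
{'clock': 0.1, 'joint_positions': array([ 0.01411386,  0.32174563, -0.07008426,  1.45155126,  0.02257018,
        1.37081787, -0.05689864]), 'dq': array([-0.000558  , -0.00139001, -0.00060781, -0.00357802,  0.00064087,
       -0.00109781,  0.0007253 ]), 'tau': array([ 4.50556013e-05, -4.94872105e+01, -3.84160029e-01, -3.15213168e+01,
        1.28981241e-02,  7.44150602e-03,  1.28749331e-06]), 'eef_pos': array([ 6.49531618e-01, -4.61824835e-05,  2.41335833e-01]), 'eef_rot': array([-2.22059655e+00, -2.22061638e+00,  1.99820529e-03]), 'ft_force': array([-0.12929081,  0.00373341,  0.33218159]), 'ft_torque': array([ 0.06838525, -0.00946602,  0.02376624]), 'finger_force': 0.0, 'opening': 0.9997930638538356} 0.011
{'mtx': array([[493.17501377,   0.        , 322.97490675],
       [  0.        , 493.17501377, 239.78020707],
       [  0.        ,   0.        ,   1.        ]]), 'rvec': array([ 1.87636568,  1.46231991, -0.65271621]), 'tvec': array([-0.11895527, -0.24706385,  1.66107072])}
{'mtx': array([[464.99232109,   0.        , 316.92831719],
       [  0.        , 464.99232109, 239.11831982],
       [  0.        ,   0.        ,   1.        ]]), 'rvec': array([ 2.06169851, -0.78169709,  0.43312706]), 'tvec': array([-0.4186698 ,  0.27916799,  1.21323136])}
{'mtx': array([[396.44582045,   0.        , 325.52008184],
       [  0.        , 396.44582045, 242.73814629],
       [  0.        ,   0.        ,   1.        ]]), 'tool_from_camera': array([[ 2.55774143e-03, -9.60678422e-01, -2.77651628e-01,
         7.03247358e-02],
       [ 9.99996715e-01,  2.41085362e-03,  8.70435987e-04,
        -3.24533201e-04],
       [-1.66831638e-04, -2.77652942e-01,  9.60681433e-01,
        -1.31266882e-01],
       [ 0.00000000e+00,  0.00000000e+00,  0.00000000e+00,
         1.00000000e+00]])}
```

View pics/scene0.png

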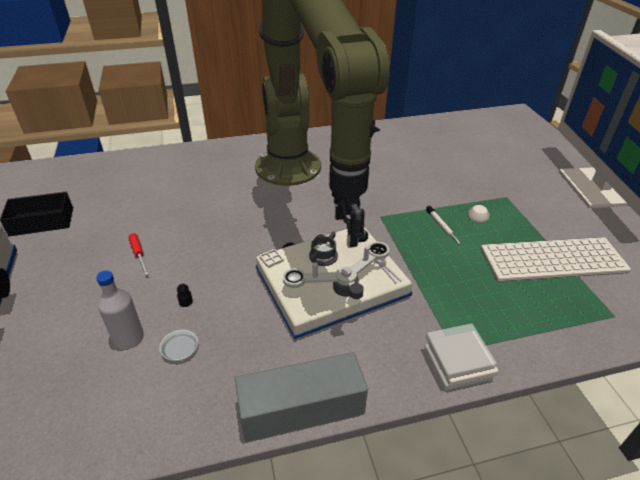

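View pics/wrist0.png

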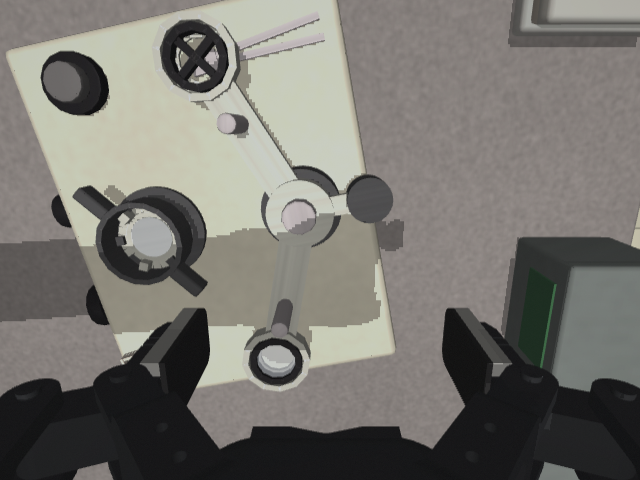

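The wrist view is a map with world x right and y up. Port spigot is at about (152,237), hub nut at (298,217), cross insert on the left arm at (195,57), its post top at (228,123), the button at (63,82), and the wing ends at about (80,193) and (203,290).

Run:
```python
from h import *
t='wrist0'
for n,u,v,z in[('hub',298,217,.113),('spig',152,237,.074),('postL',228,123,.1365),('postR',284,305,.1365),('btn',63,82,None),('btn',63,82,.075),('ringtop',145,238,.0965),('w1',78,193,.0965),('w2',203,288,.0965),('cross',196,57,.1005),('plain',275,360,.1005),('deck',300,130,None),('c1',8,50,.055),('c2',393,352,.055)]:
    print(n,px('wrist',t,u,v,z).round(4))
im=cv2.imread('pics/wrist0.png')
cv2.imwrite('pics/crop.png',cv2.resize(im[160:340,30:230],(800,720)) [:600])
```

```text
hub [0.6307 0.0131 0.113 ]
spig [ 0.5136 -0.0118  0.074 ]
postL [0.5934 0.0729 0.1365]
postR [ 0.6223 -0.0401  0.1365]
btn [0.4662 0.1006 0.0768]
btn [0.4651 0.1008 0.075 ]
ringtop [ 0.5187 -0.0064  0.0965]
w1 [0.4758 0.0262 0.0965]
w2 [ 0.5574 -0.0451  0.0965]
cross [0.5673 0.1131 0.1005]
plain [ 0.6099 -0.1038  0.1005]
deck [0.6292 0.0688 0.0554]
c1 [0.4163 0.1246 0.055 ]
c2 [ 0.7105 -0.1243  0.055 ]
```

View pics/crop.png

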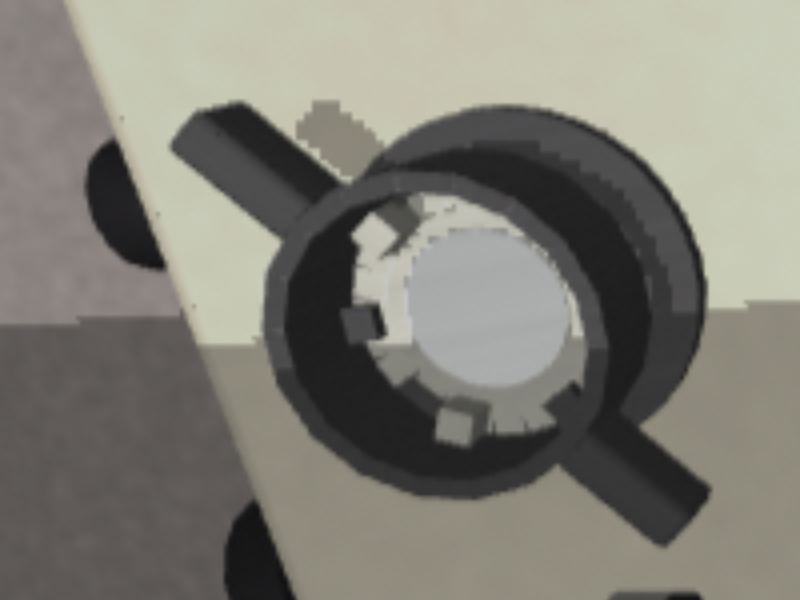

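```bash
python3 -m jog '[[[-0.01,-0.1355,0.03,0,0,10,0.0854],[-0.01,-0.1355,0.05,0,0,20,0.0854],[-0.01,-0.1355,0.07,0,0,30,0.0854],[-0.01,-0.1355,0.07,0,0,40,0.0854],[-0.01,-0.1355,0.07,0,0,50,0.0854],[-0.01,-0.1355,0.07,0,0,60,0.0854],[-0.01,-0.1355,0.07,0,0,72,0.0854],[-0.01,-0.1355,0.07,0,0,75,0.0854],[-0.01,-0.1355,0.07,0,0,75,0.0854],[-0.01,-0.1355,0.07,0,0,75,0.0854]]]'
python3 - <<'E'
from h import *
grab('wrist','wrist1'); s=bot.get_state(); print(s['clock'],s['eef_pos'],R.from_rotvec(s['eef_rot']).as_matrix()[:,1],s['joint_positions'][6],s['ft_force'],s['ft_torque'])
E
```

```text
clock: 1.1
eef_pos: [0.5142, -0.01, 0.172]
eef_rot: [-3.115, -0.41, 0.001]
ft_force: [0.3, 0.5, 0.3]
opening: 0.999
finger_force: 0.0
1.15 [ 0.51422616 -0.00998115  0.17199214] [ 2.61292564e-01 -9.65259649e-01 -7.76574821e-05] -1.338717234998517 [ 0.04712015  0.63154303 -0.20389326] [-0.06903958  0.00628931 -0.01716279]
```

View pics/wrist1.png

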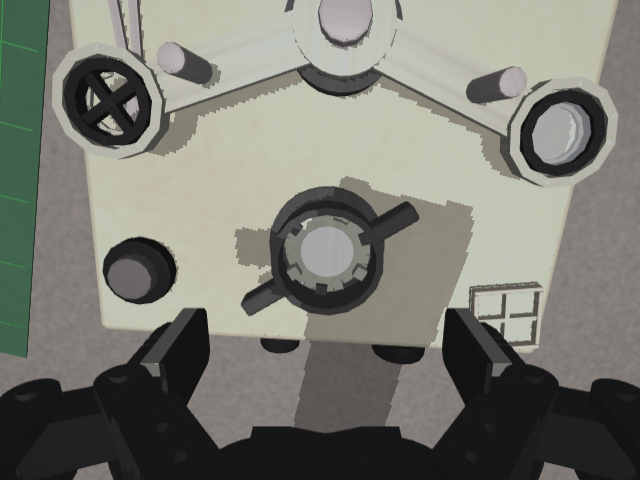

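Run:
```python
from h import *
t='wrist1'
f=lambda n,u,v,z:print(n,px('wrist',t,u,v,z).round(4))
f('spig',327,251,.074);f('w1',409,208,.0965);f('w2',248,304,.0965);f('hub',346,15,.113);f('btn',129,276,.0765);f('postL',171,56,.1365);f('postR',513,80,.1365);f('cross',105,97,.1005);f('plain',562,130,.1005)
a=px('wrist',t,409,208,.0965)-px('wrist',t,248,304,.0965);print(np.arctan2(a[1],a[0]),np.hypot(*a[:2]))
```

```text
spig [ 0.5132 -0.0115  0.074 ]
w1 [ 0.5543 -0.0452  0.0965]
w2 [0.4778 0.0255 0.0965]
hub [0.6292 0.0117 0.113 ]
btn [0.4669 0.1012 0.0765]
postL [0.5923 0.0724 0.1365]
postR [ 0.6186 -0.0581  0.1365]
cross [0.5682 0.1142 0.1005]
plain [ 0.6115 -0.1044  0.1005]
-0.7458018523486588 0.10421689341866647
```

```bash
python3 -m jog '[[[-0.001,0.001,0.03,0,0,0,0.0854],[-0.001,0.001,0.06,0,0,0,0.0854],[-0.001,0.001,0.08,0,0,0,0.0854],[-0.001,0.001,0.095,0,0,0,0.0854],[-0.001,0.001,0.095,0,0,0,0.0854]]]'
python3 - <<'E'
from h import *
s=bot.get_state(); print(s['eef_pos'],s['ft_force'],s['ft_torque'])
grab('side','side2');d=cv2.imread('pics/side2.png')
c=proj('side','side2',[[.513,-.011,.08]])[0].astype(int);print(c)
cr=d[c[1]-75:c[1]+75,c[0]-100:c[0]+100];cv2.imwrite('pics/s2c.png',cv2.resize(cr,(800,600),interpolation=cv2.INTER_CUBIC))
E
```

```text
clock: 1.65
eef_pos: [0.5118, -0.0113, 0.075]
eef_rot: [-3.114, -0.414, 0.008]
ft_force: [-0.6, -0.4, 0.3]
opening: 1.002
finger_force: 0.0
[ 0.51175549 -0.01128106  0.07497703] [-0.57417629 -0.42236687  0.34378852] [-0.02285172 -0.08061953 -0.02515027]
[307 248]
```

View pics/s2c.png

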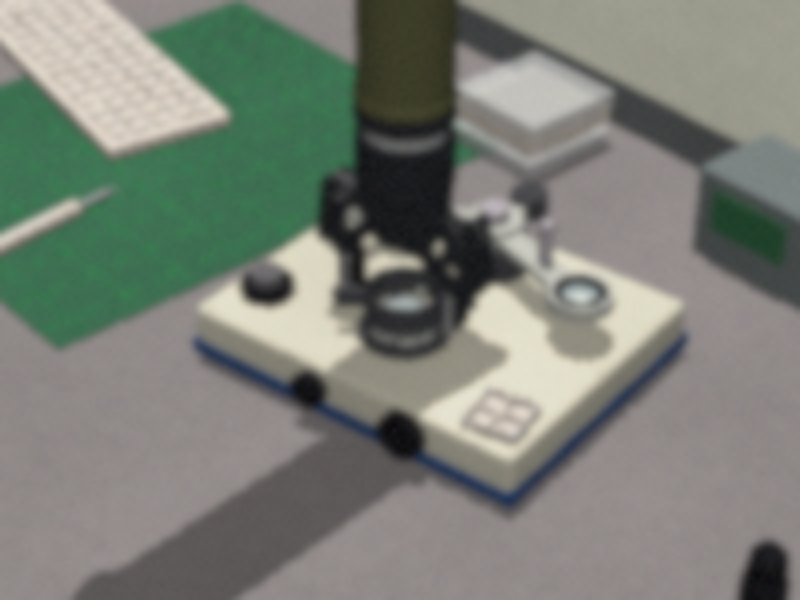

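The fingers straddle the ring, with the finger tips beside the wings. Now the backward turn, slowly.

```bash
python3 -m jog '[[[0,0,0,0,0,-3,0.0854],[0,0,0,0,0,-6,0.0854],[0,0,0,0,0,-9,0.0854],[0,0,0,0,0,-12,0.0854],[0,0,0,0,0,-15,0.0854],[0,0,0,0,0,-18,0.0854],[0,0,0,0,0,-21,0.0854],[0,0,0,0,0,-24,0.0854],[0,0,0,0,0,-27,0.0854],[0,0,0,0,0,-30,0.0854]]]'
python3 - <<'E'
from h import *
s=bot.get_state(); print(s['eef_pos'],s['ft_force'],s['ft_torque'],R.from_rotvec(s['eef_rot']).as_matrix()[:,1])
grab('wrist','wrist3')
E
```

```text
clock: 2.7
eef_pos: [0.5148, -0.0112, 0.0788]
eef_rot: [2.9, 1.207, 0.003]
ft_force: [0.4, 0.7, -0.2]
opening: 1.004
finger_force: 0.2
[ 0.51475677 -0.01123596  0.07878592] [ 0.40505359  0.70170999 -0.19593794] [ 0.03770565  0.02427096 -0.08215268] [ 0.70954681 -0.7046564   0.00163856]
```

View pics/wrist3.png

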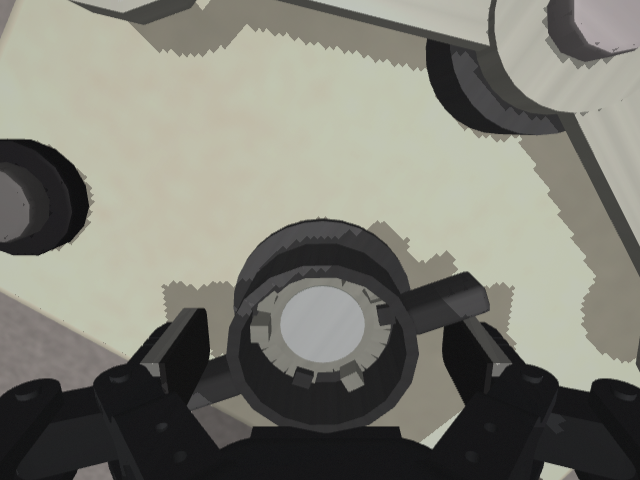

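Fingers bear on the wings (right wing end at about (478,290), ring at (322,347)), torque is small. Continuing backward.

```bash
python3 -m jog '[[[0,0,0,0,0,-3,0.0854],[0,0,0,0,0,-6,0.0854],[0,0,0,0,0,-9,0.0854],[0,0,0,0,0,-12,0.0854],[0,0,0,0,0,-15,0.0854],[0,0,0,0,0,-18,0.0854],[0,0,0,0,0,-21,0.0854],[0,0,0,0,0,-24,0.0854],[0,0,0,0,0,-26,0.0854],[0,0,0,0,0,-26,0.0854]]]'
python3 - <<'E'
from h import *
s=bot.get_state(); print(s['eef_pos'],s['ft_force'],s['ft_torque'],R.from_rotvec(s['eef_rot']).as_matrix()[:,1])
im,d=grab('wrist','wrist4')
# 3D points of ring/wing region: heights near port
K,T=cw('wrist','wrist4');v,u=np.mgrid[0:480:2,0:640:2];P=np.stack([(u-K[0,2])/K[0,0],(v-K[1,2])/K[1,1],np.ones_like(u)],-1)*d[::2,::2,None]
W=P@T[:3,:3].T+T[:3,3];q=W-[.5135,-.0108,0];r=np.hypot(q[...,0],q[...,1]);ang=np.degrees(np.arctan2(q[...,1],q[...,0]))
g=np.ravel
h=(r>27)&(r<31)&(W[...,2]>.062)
for a in range(-180,180,30):
    m=h&(ang>=a)&(ang<a+30); print(a,m.sum(),np.percentile(W[...,2][m],90).round(4) if m.sum()>3 else '')
w=(r>34)&(r<53)&(W[...,2]>.066)&(W[...,2]<.102)&(v<460)
for a in range(-180,180,10):
    m=w&(ang>=a)&(ang<a+10)
    if m.sum()>5: print('w',a,m.sum(),np.percentile(W[...,2][m],[50,95]).round(4))
E
```

```text
clock: 3.75
eef_pos: [0.5146, -0.0113, 0.0784]
eef_rot: [2.557, 1.824, 0.002]
ft_force: [0.0, -0.5, -0.6]
opening: 1.0
finger_force: 0.0
[ 0.51458379 -0.01125862  0.07843098] [ 0.03473037 -0.51736824 -0.60107047] [-0.02274199 -0.02039975  0.03629676] [ 0.94554524 -0.32548578  0.00178744]
-180 0 
-150 0 
-120 0 
-90 0 
-60 0 
-30 0 
0 0 
30 0 
60 0 
90 0 
120 0 
150 0
```

View pics/wrist4.png

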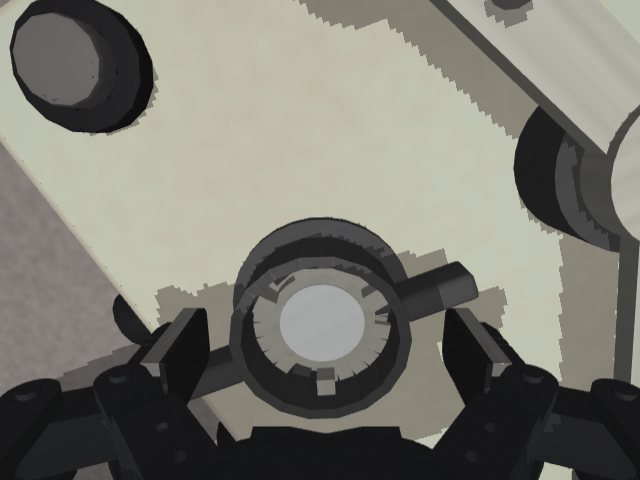

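Run:
```python
from h import *
d=np.load('pics/wrist4.npz')['d'];print((d>0).mean(),d[d>0].min(),d[::40,::80].round(2)); print(px('wrist','wrist4',322,324))
```

```text
0.9959537760416667 0.058323413 [[0.19 0.13 0.14 0.14 0.14 0.14 0.1  0.1 ]
 [0.14 0.12 0.14 0.14 0.14 0.14 0.11 0.1 ]
 [0.14 0.12 0.14 0.14 0.14 0.14 0.14 0.11]
 [0.15 0.14 0.15 0.15 0.15 0.15 0.15 0.11]
 [0.21 0.15 0.15 0.15 0.15 0.15 0.15 0.13]
 [0.21 0.15 0.16 0.16 0.16 0.16 0.16 0.13]
 [0.22 0.16 0.16 0.16 0.15 0.16 0.16 0.16]
 [0.22 0.22 0.17 0.16 0.15 0.16 0.17 0.17]
 [0.23 0.23 0.17 0.13 0.15 0.13 0.17 0.17]
 [0.24 0.24 0.11 0.14 0.15 0.14 0.11 0.18]
 [0.09 0.1  0.08 0.18 0.15 0.18 0.08 0.1 ]
 [0.08 0.09 0.07 0.08 0.08 0.08 0.07 0.09]]
[ 0.51290422 -0.01201124  0.07353037]
```

```bash
cat > ringz.py <<'E'
import sys
from h import *
def ringz(t):
    z=np.load(f'pics/{t}.npz');d=z['d'];K,T=cw('wrist',t);v,u=np.mgrid[0:480,0:640]
    P=np.stack([(u-K[0,2])/K[0,0],(v-K[1,2])/K[1,1],np.ones(u.shape)],-1)*d[...,None]
    W=P@T[:3,:3].T+T[:3,3];q=W-[.5132,-.0112,0];r=np.hypot(q[...,0],q[...,1])*1e3;a=np.degrees(np.arctan2(q[...,1],q[...,0]));Z=W[...,2]*1e3
    h=(r>26.5)&(r<31.5)&(Z>75)&(Z<102)&(v<425)
    for b in range(-180,180,40):
        m=h&(a>=b)&(a<b+40); print(b,m.sum(),np.percentile(Z[m],[50,90]).round(1) if m.sum()>9 else '')
    w=(r>36)&(r<54)&(Z>64)&(Z<102)&(v<425)&(u>430)&(u<520)
    for b in range(-180,180,10):
        m=w&(a>=b)&(a<b+10)
        if m.sum()>15: print('w',b,m.sum(),np.percentile(Z[m],[50,95]).round(1))
if __name__=='__main__':
    for t in sys.argv[1:]: print(t);ringz(t)
E
python3 ringz.py wrist3 wrist4
```

```text
wrist3
-180 1839 [88.7 96. ]
-140 1535 [88.8 95.8]
-100 1859 [91.4 96.3]
-60 1177 [95.5 96.6]
-20 1199 [95.7 96.7]
20 1567 [95.2 96.6]
60 1338 [95.5 96.7]
100 1001 [95.8 96.7]
140 1828 [91.9 96.4]
w -60 348 [ 92.9 101.1]
w -50 455 [ 92.6 100.8]
w -40 589 [ 96.5 101.5]
w -30 1141 [96.1 97.2]
w -20 1153 [92.5 96.5]
wrist4
-180 1461 [86.  88.9]
-140 1488 [85.9 88.8]
-100 1254 [86.3 88.9]
-60 847 [88.2 89.1]
-20 810 [88.4 89.3]
20 1245 [88.  89.1]
60 1294 [88.  89.2]
100 726 [88.5 89.2]
140 966 [88.1 89.1]
w -40 120 [ 93.1 101.1]
w -30 468 [ 92.7 101.1]
w -20 484 [ 92.4 101.3]
w -10 941 [ 91.7 101. ]
w 0 1470 [88.  89.3]
w 10 61 [84.8 88.3]
```

The ring dropped level: its top is at 89 mm, which is 7.5 mm down. Now I lift the fingers clear and bring them to the other side of the wings.

```bash
python3 -m jog '[[[0,0,0,0,0,4,0.0854],[-0.0005,-0.001,-0.03,0,0,4,0.0854],[-0.0005,-0.0015,-0.045,0,0,0,0.0854],[-0.0005,-0.0015,-0.045,0,0,-8,0.0854],[-0.0005,-0.0015,-0.045,0,0,-16,0.0854],[-0.0005,-0.0015,-0.045,0,0,-24,0.0854],[-0.0005,-0.0015,-0.045,0,0,-32,0.0854],[-0.0005,-0.0015,-0.045,0,0,-40,0.0854],[-0.0005,-0.0015,-0.045,0,0,-48,0.0854],[-0.0005,-0.0015,-0.045,0,0,-56,0.0854]]]'; python3 -m jog '[[[0,0,0,0,0,0,0.0854],[0,0,0.02,0,0,0,0.0854],[0,0,0.035,0,0,0,0.0854],[0,0,0.047,0,0,0,0.0854],[0,0,0.047,0,0,0,0.0854]]]'
python3 - <<'E'
from h import *
s=bot.get_state(); print(s['eef_pos'],s['ft_force'],s['ft_torque'],R.from_rotvec(s['eef_rot']).as_matrix()[:,1])
grab('wrist','wrist5')
E
python3 ringz.py wrist5
```

```text
clock: 4.8
eef_pos: [0.5125, -0.0113, 0.1229]
eef_rot: [1.395, 2.814, 0.0]
ft_force: [0.5, 0.7, 0.4]
opening: 1.003
finger_force: 0.0
clock: 5.3
eef_pos: [0.511, -0.0113, 0.0738]
eef_rot: [-1.404, -2.808, 0.002]
ft_force: [0.7, -0.2, 0.4]
opening: 0.998
finger_force: 0.0
[ 0.51098285 -0.01127254  0.07382295] [ 0.71279898 -0.2220135   0.41534802] [0.03827081 0.04133444 0.03165325] [ 0.79990649  0.60011961 -0.00246132]
wrist5
-180 790 [88.4 89.2]
-140 1265 [87.6 88.9]
-100 1086 [87.2 88.9]
-60 745 [87.5 88.9]
-20 933 [88.2 89.2]
20 1012 [88.3 89.1]
60 886 [88.4 89.2]
100 763 [88.5 89.3]
140 694 [88.6 89.3]
w -10 22 [88.3 89.1]
w 0 830 [88.  89.2]
w 10 197 [84.1 88. ]
w 20 342 [ 91.1 100.7]
w 30 564 [ 90.6 100.9]
w 40 861 [ 91.7 101. ]
w 50 930 [ 92.  101.1]
```

```bash
python3 -m jog '[[[0,0,0,0,0,5,0.0854],[0,0,0,0,0,10,0.0854],[0,0,0,0,0,14,0.0854],[0,0,0,0,0,18,0.0854],[0,0,0,0,0,22,0.0854],[0,0,0,0,0,26,0.0854],[0,0,0,0,0,30,0.0854],[0,0,0,0,0,34,0.0854],[0,0,0,0,0,38,0.0854],[0,0,0,0,0,42,0.0854]]]';python3 -c "
from h import *
s=bot.get_state(); print(s['ft_torque'])"; python3 -m jog '[[[0,0,0,0,0,4,0.0854],[0,0,0,0,0,8,0.0854],[0,0,0,0,0,12,0.0854],[0,0,0,0,0,16,0.0854],[0,0,0,0,0,20,0.0854],[0,0,0,0,0,24,0.0854],[0,0,0,0,0,28,0.0854],[0,0,0,0,0,32,0.0854],[0,0,0,0,0,36,0.0854],[0,0,0,0,0,40,0.0854]]]'
python3 - <<'E'
from h import *
s=bot.get_state(); print(s['eef_pos'],s['ft_force'],s['ft_torque'],R.from_rotvec(s['eef_rot']).as_matrix()[:,1])
grab('wrist','wrist6')
E
python3 ringz.py wrist6
```

```text
clock: 6.35
eef_pos: [0.5131, -0.0112, 0.0764]
eef_rot: [2.32, 2.117, 0.002]
ft_force: [-0.4, 0.5, -0.1]
opening: 1.0
finger_force: 0.1
[-0.06956258 -0.01212208  0.01680204]
clock: 7.35
eef_pos: [0.513, -0.0112, 0.0764]
eef_rot: [2.904, 1.196, 0.003]
ft_force: [-0.5, 0.3, 0.1]
opening: 1.0
finger_force: 0.1
[ 0.51304178 -0.01117185  0.07644062] [-0.48537362  0.28391244  0.13608866] [-0.01616941 -0.02220812  0.03738841] [ 0.70427765 -0.7099235   0.00127158]
wrist6
-180 1214 [82.6 84.3]
-140 1073 [83.  84.3]
-100 1102 [83.2 84.4]
-60 793 [83.8 84.6]
-20 890 [83.9 84.7]
20 1187 [83.6 84.7]
60 1010 [83.9 84.8]
100 768 [83.9 84.7]
140 1016 [83.4 84.5]
w -80 82 [83.5 84.2]
w -70 518 [83.8 84.8]
w -60 629 [ 88.9 101. ]
w -50 520 [ 91.5 100.9]
w -40 1142 [ 93.  101.2]
```

```bash
t(){ python3 -c "
from h import *
s=bot.get_state(); y=R.from_rotvec(s['eef_rot']).as_matrix()[:,1];print('T',s['ft_torque'].round(3),'phi',np.arctan2(y[1],y[0]).round(4))"; }
python3 -m jog '[[[0,0,0,0,0,2,0.0854],[0,0,0,0,0,4,0.0854],[0,0,0,0,0,6,0.0854],[0,0,0,0,0,8,0.0854],[0,0,0,0,0,8,0.0854]]]';t
python3 -m jog '[[[0,0,0,0,0,1,0.0854],[0,0,0,0,0,1.5,0.0854],[0,0,0,0,0,1.5,0.0854]]]';t
python3 -m jog '[[[0,0,0,0,0,1,0.0854],[0,0,0,0,0,1,0.0854]]]';t
python3 -c "
from h import *
grab('wrist','wrist7')";python3 ringz.py wrist7
```

```text
clock: 7.9
eef_pos: [0.5128, -0.0112, 0.0761]
eef_rot: [2.979, 0.997, 0.002]
ft_force: [0.6, -0.5, 0.4]
opening: 1.001
finger_force: 0.0
T [-0.03  -0.007 -0.081] phi -0.9247
clock: 8.2
eef_pos: [0.5127, -0.0112, 0.0757]
eef_rot: [2.992, 0.958, 0.002]
ft_force: [0.7, 0.2, 0.7]
opening: 1.001
finger_force: 0.4
T [ 0.064 -0.14   0.046] phi -0.9511
clock: 8.4
eef_pos: [0.5125, -0.0112, 0.0754]
eef_rot: [3.0, 0.931, 0.001]
ft_force: [0.5, -0.2, -0.1]
opening: 1.001
finger_force: 0.4
T [ 0.015 -0.158  0.042] phi -0.9692
wrist7
-180 1185 [82.  83.9]
-140 1049 [82.7 84. ]
-100 1024 [83. 84.]
-60 695 [83.4 84.2]
-20 942 [83.3 84.2]
20 1117 [83.2 84.2]
60 910 [83.4 84.2]
100 788 [83.5 84.3]
140 1046 [82.9 84.1]
w -90 128 [83.3 84.2]
w -80 640 [83.2 89.5]
w -70 556 [ 91.  101.2]
w -60 549 [ 91.4 101. ]
w -50 1178 [ 92.6 101.1]
```

View pics/wrist7.png

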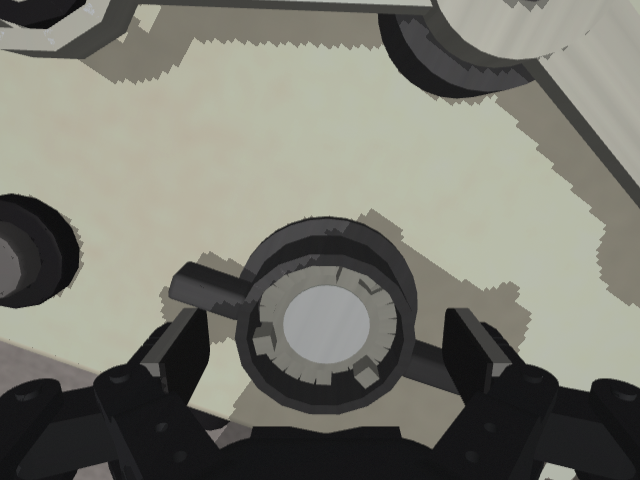

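```bash
t(){ python3 -c "
from h import *
s=bot.get_state(); y=R.from_rotvec(s['eef_rot']).as_matrix()[:,1];print('T',s['ft_torque'].round(3),s['ft_force'].round(1),'phi',np.arctan2(y[1],y[0]).round(4))"; }
J='python3 -m jog'
python3 -m jog '[[[0,0,0,0,0,1,0.0854],[0,0,0,0,0,1,0.0854]]]'|tail -1;t
python3 -m jog '[[[0,0,0,0,0,1,0.0854],[0,0,0,0,0,1,0.0854]]]'|tail -1;t
python3 -m jog '[[[0,0,0,0,0,0.5,0.0854],[0,0,0,0,0,0.5,0.0854]]]'|tail -1;t
python3 -m jog '[[[0,0,0,0,0,0.5,0.0854],[0,0,0,0,0,0.5,0.0854]]]'|tail -1;t
```

```text
finger_force: 0.6
T [-0.02  -0.23   0.043] [0.8 0.1 0.5] phi -0.9866
finger_force: 0.9
T [-0.075 -0.443  0.115] [2.1 0.9 0.4] phi -1.0041
finger_force: 1.3
T [-0.022 -0.574  0.137] [2.4 0.3 0.4] phi -1.0125
finger_force: 1.8
T [-0.069 -0.726  0.229] [ 4.5  0.1 -0.1] phi -1.0211
```

The stop is felt (about 4.5 N and rising), at the expected angle. Backing off, lifting, and checking.

```bash
python3 -m jog '[[[0,0,0,0,0,-4,0.0854],[0,0,0,0,0,-7,0.0854],[0,0,-0.03,0,0,-7,0.0854],[0,0,-0.07,0,0,-7,0.0854],[0,0,-0.1,0,0,-7,0.0854],[0,0,-0.1,0,0,-7,0.0854],[0,0,-0.1,0,0,-7,0.0854]]]'
python3 - <<'E'
from h import *
s=bot.get_state(); print(s['eef_pos'],s['ft_force'],s['ft_torque'],R.from_rotvec(s['eef_rot']).as_matrix()[:,1])
grab('wrist','wrist8')
E
python3 ringz.py wrist8
```

```text
clock: 9.95
eef_pos: [0.5115, -0.0113, 0.1753]
eef_rot: [-2.966, -1.035, 0.002]
ft_force: [0.5, -0.3, -1.0]
opening: 1.001
finger_force: 0.0
[ 0.51147843 -0.01125749  0.17527431] [ 0.48196932 -0.33690443 -0.97946689] [0.02023415 0.01319673 0.02487644] [ 6.22291466e-01 -7.82785283e-01 -7.29782922e-04]
wrist8
-180 366 [83.1 84.1]
-140 336 [83.1 84.3]
-100 328 [83.2 84.2]
-60 251 [83.5 84.4]
-20 293 [83.4 84.4]
20 341 [83.4 84.3]
60 297 [83.5 84.4]
100 264 [83.5 84.4]
140 328 [83.2 84.2]
```

View pics/wrist8.png

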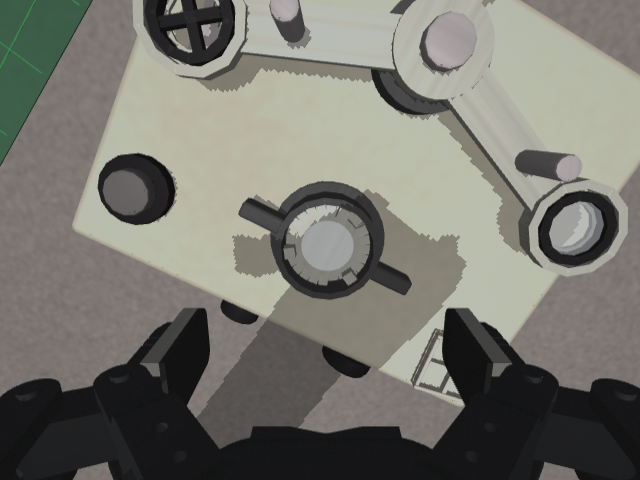

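```bash
python3 -m jog '[[[0.03,-0.004,0,0,0,-8,0.03],[0.07,-0.01,0,0,0,-16,0.03],[0.115,-0.016,0,0,0,-24,0.03],[0.115,-0.016,0,0,0,-32,0.03],[0.115,-0.016,0,0,0,-40,0.03],[0.115,-0.016,0,0,0,-48,0.03],[0.115,-0.016,0,0,0,-56,0.03],[0.115,-0.016,0,0,0,-64,0.03],[0.115,-0.016,0,0,0,-72,0.03],[0.115,-0.016,0,0,0,-80,0.03]]]' >/dev/null; python3 -m jog '[[[0,0,0,0,0,-4,0.03],[0,0,0,0,0,-4,0.03],[0,0,0,0,0,-4,0.03]]]'
python3 - <<'E'
from h import *
from math import *
s=bot.get_state(); y=R.from_rotvec(s['eef_rot']).as_matrix()[:,1];p=s['eef_pos'];print(p,atan2(y[1],y[0]),s['joint_positions'][6],s['opening'])
grab('wrist','wrist9')
K,T=cw('wrist','wrist9');d=np.load('pics/wrist9.npz')['d'];v,u=np.mgrid[0:480,0:640]
W=(np.stack([(u-K[0,2])/K[0,0],(v-K[1,2])/K[1,1],np.ones(u.shape)],-1)*d[...,None])@T[:3,:3].T+T[:3,3]
h=np.array([.6305,.0125]);r=np.hypot(W[...,0]-h[0],W[...,1]-h[1])
m=(abs(W[...,2]-.1365)<.004)&(r>.055)&(r<.09);print('post top',m.sum(),W[m].mean(0),np.ptp(W[m],axis=0),u[m].mean(),v[m].mean())
# yaw of ring in wrist8
a=px('wrist','wrist8',406,288,.084)-px('wrist','wrist8',245,206,.084);print('ring yaw',atan2(a[1],a[0])+pi/2-.193,np.hypot(*a[:2]))
E
```

```text
clock: 11.3
eef_pos: [0.5913, 0.0727, 0.1738]
eef_rot: [-1.512, -2.751, 0.003]
ft_force: [-0.6, -1.2, 0.2]
opening: 0.351
finger_force: 0.0
[0.59125765 0.07269016 0.17376894] 0.565393277744159 0.35639450454486704 0.3512818281961543
post top 498 [0.59140069 0.07390656 0.13563615] [0.01195115 0.01136556 0.00534476] 327.8734939759036 285.93975903614455
ring yaw -0.007647765031340403 0.10699036749117663
```

```bash
python3 -m jog '[[[0.001,0,0.02,0,0,0,0.03],[0.001,0,0.04,0,0,0,0.03],[0.001,0,0.055,0,0,0,0.03],[0.001,0,0.055,0,0,0,0.022],[0.001,0,0.055,0,0,0,0.022],[0.001,0,0.055,0,0,0,0.022]]]' 30
python3 - <<'E'
from h import *
from math import *
s=bot.get_state();M=R.from_rotvec(s['eef_rot']).as_matrix();y=M[:,1];print(s['eef_pos'],atan2(y[1],y[0]),s['opening'],s['ft_force'])
h=np.array([.6305,.0125]);a0=2.138;p0=h+.072*np.array([cos(a0),sin(a0)])
for k in range(1,21):
    a=a0+1.2*k/20;p=h+.072*np.array([cos(a),sin(a)]);q=np.r_[p-p0,0]@M
    print(k,q[:2].round(4),round(-degrees(1.2*k/20),1))
E
```

```text
clock: 11.95
eef_pos: [0.5925, 0.0739, 0.1214]
eef_rot: [1.511, 2.753, 0.002]
ft_force: [0.9, -0.1, 0.3]
opening: 0.258
finger_force: 0.0
[0.59252498 0.07387868 0.12144679] 0.5670457071385236 0.25834533701829704 [ 0.87410973 -0.12017717  0.26021777]
1 [-0.0001 -0.0043] -3.4
2 [-0.0005 -0.0086] -6.9
3 [-0.0012 -0.0129] -10.3
4 [-0.0021 -0.0171] -13.8
5 [-0.0032 -0.0213] -17.2
6 [-0.0046 -0.0254] -20.6
7 [-0.0063 -0.0294] -24.1
8 [-0.0081 -0.0332] -27.5
9 [-0.0103 -0.037 ] -30.9
10 [-0.0126 -0.0407] -34.4
11 [-0.0151 -0.0441] -37.8
12 [-0.0179 -0.0475] -41.3
13 [-0.0208 -0.0506] -44.7
14 [-0.024  -0.0536] -48.1
15 [-0.0273 -0.0564] -51.6
16 [-0.0307 -0.059 ] -55.0
17 [-0.0343 -0.0613] -58.4
18 [-0.0381 -0.0635] -61.9
19 [-0.0419 -0.0654] -65.3
20 [-0.0459 -0.0671] -68.8
```

```bash
python3 -m jog '[[[0,-0.0043,0,0,0,-3.4,0.022],[-0.0005,-0.0086,0,0,0,-6.9,0.022],[-0.0012,-0.0129,0,0,0,-10.3,0.022],[-0.0021,-0.0171,0,0,0,-13.8,0.022],[-0.0032,-0.0213,0,0,0,-17.2,0.022],[-0.0046,-0.0254,0,0,0,-20.6,0.022],[-0.0063,-0.0294,0,0,0,-24.1,0.022],[-0.0081,-0.0332,0,0,0,-27.5,0.022],[-0.0103,-0.037,0,0,0,-30.9,0.022],[-0.0126,-0.0407,0,0,0,-34.4,0.022]]]';python3 -m jog '[[[0,-0.0043,0,0,0,-3.4,0.022],[-0.0005,-0.0086,0,0,0,-6.9,0.022],[-0.0012,-0.0129,0,0,0,-10.3,0.022],[-0.0021,-0.0171,0,0,0,-13.8,0.022],[-0.0032,-0.0213,0,0,0,-17.2,0.022],[-0.0046,-0.0254,0,0,0,-20.6,0.022],[-0.0063,-0.0294,0,0,0,-24.1,0.022],[-0.0081,-0.0332,0,0,0,-27.5,0.022],[-0.0103,-0.037,0,0,0,-30.9,0.022],[-0.0126,-0.0407,0,0,0,-34.4,0.022]]]';python3 -m jog '[[[0,0,0,0,0,0,0.022],[0,0,0,0,0,0,0.022],[0,0,0,0,0,0,0.022]]]'
cat > post.py <<'E'
from h import *
from math import *
import sys
t=sys.argv[1];grab('wrist',t)
s=bot.get_state();y=R.from_rotvec(s['eef_rot']).as_matrix()[:,1];print(s['eef_pos'],atan2(y[1],y[0]),s['joint_positions'][6],s['ft_force'])
K,T=cw('wrist',t);d=np.load(f'pics/{t}.npz')['d'];v,u=np.mgrid[0:480,0:640]
W=(np.stack([(u-K[0,2])/K[0,0],(v-K[1,2])/K[1,1],np.ones(u.shape)],-1)*d[...,None])@T[:3,:3].T+T[:3,3]
h=np.array([.6305,.0125]);r=np.hypot(W[...,0]-h[0],W[...,1]-h[1])
m=(abs(W[...,2]-.1365)<.004)&(r>.055)&(r<.09)&(v<420);c=W[m].mean(0);print('post top',m.sum(),c,np.ptp(W[m],axis=0),(atan2(c[1]-h[1],c[0]-h[0])%(2*pi))-2.138)
E
python3 post.py w10
```

```text
clock: 12.95
eef_pos: [0.5653, 0.043, 0.1217]
eef_rot: [0.623, 3.076, 0.004]
ft_force: [1.5, 1.9, -0.7]
opening: 0.26
finger_force: 1.4
clock: 13.95
eef_pos: [0.5606, -0.0014, 0.1217]
eef_rot: [-0.312, 3.124, -0.001]
ft_force: [-0.5, 1.2, -0.4]
opening: 0.257
finger_force: 0.0
clock: 14.25
eef_pos: [0.5601, -0.0008, 0.1208]
eef_rot: [-0.308, 3.126, -0.0]
ft_force: [0.3, 0.5, 0.6]
opening: 0.257
finger_force: 0.0
[ 0.55993063 -0.00078115  0.12065104] 1.7677119562176056 1.6570045805873632 [ 0.62651614 -0.34794751  0.35497779]
post top 2103 [ 0.55537053 -0.00193634  0.13613451] [0.02737828 0.04840213 0.00797695] 1.193431568065268
```

```bash
python3 -m jog '[[[0,0,-0.03,0,0,0,0.022],[0,0,-0.06,0,0,0,0.022],[0,0,-0.1,0,0,0,0.022],[0,0,-0.13,0,0,0,0.022],[0,0,-0.13,0,0,0,0.022],[0,0,-0.13,0,0,0,0.022]]]'|head -2; python3 post.py w11
python3 - <<'E'
from h import *
t='w11'
for P in ([.5132,-.0112,.1005],[.5132,-.0112,.06],[.466,.101,.0765],[.6305,.0125,.113]): print(P,proj('wrist',t,P)[0].round(0))
E
```

```text
clock: 14.9
eef_pos: [0.5601, -0.0008, 0.251]
[ 0.5593973  -0.00096551  0.2497318 ] 1.7680838016625078 1.686685683723844 [ 0.01883888 -0.87141558  0.06766577]
post top 254 [ 0.5590134  -0.00134353  0.13573406] [0.01149284 0.01157791 0.00483698] 1.1948771512387069
[0.5132, -0.0112, 0.1005] [324. 162.]
[0.5132, -0.0112, 0.06] [324. 157.]
[0.466, 0.101, 0.0765] [486. 126.]
[0.6305, 0.0125, 0.113] [324. 325.]
```

View pics/w11.png

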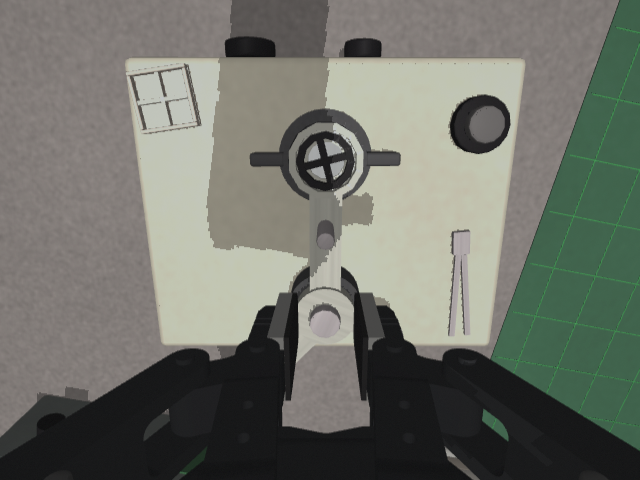

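Cross insert sits centred over the port at (325,161) with the wings level left and right, and the button shows at (487,125). Checking the button and its collar heights while moving over it.

```bash
python3 - <<'E'
from h import *
t='w11';d=np.load('pics/w11.npz')['d'];K,T=cw('wrist',t);v,u=np.mgrid[0:480,0:640]
W=(np.stack([(u-K[0,2])/K[0,0],(v-K[1,2])/K[1,1],np.ones(u.shape)],-1)*d[...,None])@T[:3,:3].T+T[:3,3]
r=np.hypot(W[...,0]-.4665,W[...,1]-.101)
m=(r<.03)&(W[...,2]>.0735);c=W[m].mean(0);print(c,np.ptp(W[m],axis=0),np.percentile(W[m][:,2],[10,50,90]))
r=np.hypot(W[...,0]-c[0],W[...,1]-c[1])
for a in range(0,26,2):
    k=(r>a/1e3)&(r<(a+2)/1e3);print(a,k.sum(),np.percentile(W[k][:,2],[10,50,90]).round(4))
E
python3 -m jog '[[[0.03,0.04,0,0,0,0,0],[0.05,0.08,0,0,0,0,0],[0.0715,0.118,0.02,0,0,0,0],[0.0715,0.118,0.06,0,0,0,0],[0.0715,0.118,0.1,0,0,0,0],[0.0715,0.118,0.14,0,0,0,0],[0.0715,0.118,0.14,0,0,0,0],[0.0715,0.118,0.14,0,0,0,0]]]' 30
```

```text
[0.46454191 0.10061096 0.07644277] [0.02750752 0.02764133 0.00545859] [0.07519035 0.07652101 0.07757805]
0 24 [0.0755 0.0765 0.0779]
2 71 [0.0757 0.0768 0.0775]
4 120 [0.0756 0.0767 0.0777]
6 160 [0.0758 0.0768 0.0777]
8 218 [0.0758 0.0768 0.0778]
10 281 [0.0755 0.0766 0.0775]
12 416 [0.0668 0.0744 0.0766]
14 222 [0.0658 0.0667 0.0678]
16 313 [0.0658 0.0668 0.0678]
18 420 [0.0658 0.0667 0.0677]
20 671 [0.0545 0.065  0.0671]
22 288 [0.0538 0.0547 0.0558]
24 372 [0.0537 0.0547 0.0557]
clock: 15.75
eef_pos: [0.4657, 0.1005, 0.1097]
eef_rot: [0.309, -3.124, -0.0]
ft_force: [0.8, 0.4, 0.2]
opening: 0.003
finger_force: 0.0
```

```bash
python3 -m jog '[[[0,0,0.01,0,0,0,0],[0,0,0.019,0,0,0,0],[0,0,0.019,0,0,0,0]]]'|grep -E 'pos|ft';for i in 1;do python3 -m jog '[[[0,0,0.002,0,0,0,0],[0,0,0.004,0,0,0,0],[0,0,0.004,0,0,0,0]]]'|grep -E 'pos|ft';python3 -m jog '[[[0,0,0.002,0,0,0,0],[0,0,0.003,0,0,0,0],[0,0,0.003,0,0,0,0]]]'|grep -E 'pos|ft';python3 -m jog '[[[0,0,0.001,0,0,0,0],[0,0,0.002,0,0,0,0],[0,0,0.002,0,0,0,0]]]'|grep -E 'pos|ft';done
```

```text
eef_pos: [0.4663, 0.1004, 0.0909]
ft_force: [0.4, -0.1, -0.3]
eef_pos: [0.467, 0.1006, 0.0876]
ft_force: [1.1, -0.3, 1.1]
eef_pos: [0.467, 0.1006, 0.0846]
ft_force: [0.9, 0.1, 2.1]
eef_pos: [0.467, 0.1006, 0.0825]
ft_force: [0.5, -1.3, 3.9]
```

```bash
python3 -m jog '[[[0,0,0.001,0,0,0,0],[0,0,0.001,0,0,0,0],[0,0,0.001,0,0,0,0]]]'|grep -E 'pos|ft';python3 -m jog '[[[0,0,0.0005,0,0,0,0],[0,0,0.0005,0,0,0,0],[0,0,0.0005,0,0,0,0]]]'|grep -E 'pos|ft';python3 -m jog '[[[0,0,0.0005,0,0,0,0],[0,0,0.0005,0,0,0,0],[0,0,0.0005,0,0,0,0]]]'|grep -E 'pos|ft'
```

```text
eef_pos: [0.467, 0.1006, 0.082]
ft_force: [-1.1, 0.6, 6.7]
eef_pos: [0.4671, 0.1006, 0.0819]
ft_force: [-1.5, -0.7, 10.9]
eef_pos: [0.4671, 0.1006, 0.0819]
ft_force: [-3.4, -0.8, 14.3]
```

The button is on its stop: the height stays at 81.9 mm while the force climbs to 14 N. Releasing, backing away, and doing a numeric check.

```bash
python3 -m jog '[[[0,0,-0.005,0,0,0,0],[0,0,-0.03,0,0,0,0],[0,0,-0.07,0,0,0,0],[0,0,-0.11,0,0,0,0],[0,0,-0.15,0,0,0,0],[-0.04,-0.04,-0.16,0,0,0,0],[-0.07,-0.08,-0.16,0,0,0,0],[-0.0715,-0.118,-0.16,0,0,0,0],[-0.0715,-0.118,-0.16,0,0,0,0],[-0.0715,-0.118,-0.16,0,0,0,0]]]'; python3 post.py w12
python3 - <<'E'
from h import *
d=np.load('pics/w12.npz')['d'];K,T=cw('wrist','w12');v,u=np.mgrid[0:480,0:640]
W=(np.stack([(u-K[0,2])/K[0,0],(v-K[1,2])/K[1,1],np.ones(u.shape)],-1)*d[...,None])@T[:3,:3].T+T[:3,3]
k=np.hypot(W[...,0]-.4655,W[...,1]-.1006)<.010;print('button z',np.median(W[k][:,2]))
q=W-[.5132,-.0112,0];r=np.hypot(q[...,0],q[...,1]);m=(r>.036)&(r<.054)&(W[...,2]>.076)&(W[...,2]<.087)&(abs(q[...,0]*-.192+q[...,1]*.981)>.03)
a=np.arctan2(q[...,1],q[...,0])[m]; print('wing z',np.median(W[m][:,2]),'yaw',np.angle(np.mean(np.exp(2j*a)))/2%np.pi-np.pi/2-.193)
E
```

```text
clock: 18.85
eef_pos: [0.5591, -0.0023, 0.2389]
eef_rot: [0.305, -3.124, -0.002]
ft_force: [-0.4, 1.2, 0.2]
opening: -0.0
finger_force: 0.0
[ 0.55890633 -0.00056416  0.23927053] 1.767986861543222 1.6843643235504515 [-1.76615609  0.85879501  0.12535246]
post top 278 [ 0.55889395 -0.00138599  0.13574592] [0.01121134 0.01157047 0.00584501] 1.1951371617483164
button z 0.07673090754563958
wing z 0.0833445176530781 yaw 0.011913922430827617
```

```bash
python3 -m jog '[[[0,0,-0.02,0,0,0,0],[0,0,-0.02,0,0,0,0],[0,0,-0.02,0,0,0,0]]]'|head -1; python3 -c "
from cell import bot
print(bot.close_job())"
```

```text
clock: 19.2
the job is handed in; nothing more can be done
None
```

The job is handed in at about 19 s: the ring is home on the shoulder (top at 84 mm, yaw about 0), the crosshair insert is centred over the port with the turret at rest at about 1.195 rad, and the button was pressed onto its stop and sprang back.

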